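# Swing down a hot furnace's drop door with the hook rod

## Robot

A 6-joint arm with a two-finger parallel gripper is mounted at the origin on a cart in front of the work surface, level with it; the furniture and walls round the work are solid. World frame = base frame: x ahead of the robot, y to its left, z up, the work surface at z = 0. Lengths are in mm, angles in rad, forces in N, time in s.
With the tool pointing down it reaches from about 325 to 850 mm from the base axis. Payload 4.4 kg.
Tool frame: the origin (TCP) lies where the fingers leave the gripper's body, on its centre line; the fingertips stand 97 mm ahead of it and the grasp point (between the pads) lies 78 mm ahead of it; z points along the fingers, y is the line along which they close (so a half turn about z gives the same grasp; the last joint's range is limited). The gripper opens to 94 mm and grips with 3 to 60 N. Pads are 16 mm wide; open, the fingers measure 119 mm over their backs; the gripper's body (75 mm by 177 mm) begins 78 mm behind the grasp point.
Start: joints at [-1.335, 0.207, 1.542, -0, 1.393, -0.15], TCP at [216.361, -532.744, 302.647] pointing down, gripper open.
Joint ranges: [-2.73, 2.73], [-0.86, 2.22], [0.23, 2.46], [-1.11, 4.25], [0.08, 2.63], [-2.82, 2.82]. Speed limits (rad/s): [2.79, 2.79, 3.14, 3.14, 3.14, 3.14].

## Interface

Orientations are given as a 3x3 rotation matrix whose columns are the frame's x, y, z axes.
In Python, from bench import robot gives the robot as it stands. The module is installed in compiled form; this text tells all that it offers.
- The arm moves only by the tool move_arm, never from a script. Its argument "steps" is a list of rows, each a list of 7 numbers: the shift along the world's x, y, z in cm, then the turn, a rotation vector about the world's x, y, z in rad, then the closure, from -1 (fully open) to 1 (shut). In form: [[tx, ty, tz, wx, wy, wz, grip], ...]. A call has 1 to 12 rows; each row shifts and turns the commanded pose from where the row before left it; what a row does not reach is not made up. A row lasts 1/10 s, in which the tool goes at most 50 mm and 8.59 degrees, less where a joint would pass 70% of its speed; a pose out of reach is approached as far as the arm can. A call is refused whole if a number of a shift passes 5 or a number of a turn 0.15, either way. A call with a gripper value outside its range is refused whole. The fingers move at their own pace and stop on an object; the grip force is fixed at half the most. Time passes only in rows, so rows that do not move let the fingers close. It gives the time, the measured TCP pose, the force, the opening and the grip force at its end, in the units of the state.
- robot.sense(): the state, without advancing time (a new reading comes with each control period).
- robot.camera(name): name is "scene" or "top" or "wrist"; returns the picture (384x512x3 uint8, red, green, blue); there is no depth.
- robot.calibration(name): a dict with "camera_matrix" (3x3 intrinsics, pixels), "D" ([k1, k2, p1, p2, k3] as OpenCV has them; the pictures are not rectified), "eye" and "attitude" of the camera in the world. Camera axes: x right, y down, z forward; pixel columns grow to the right and rows downward; lengths in mm; the calibration is good to about 2 mm. A picture is of the moment at which its call begins: read the wrist's pose just before it. calibration takes no time and is no camera call; for the wrist camera it gives the pose at the moment of the call.
- robot.sign_off(): hands the job in; it is judged then, once.
The state is a dict: "clock": time; "joint_pos": joint angles; "joint_vel": joint speeds; "effort": joint torques, N m; "position": TCP position; "ee_rot": TCP orientation; "force": force on the tool from outside, world axes, zero at the start; "wrist_torque": the same for the moment, N m; "width": opening from 0.0 (shut) to 1.0 (fully open); "grasp_force": force on a finger pad.
Only numpy, scipy, OpenCV 4.12 (cv2) and the standard library are available. Lean on these libraries where they do the work, as an engineer would, in place of code of your own. Each camera call takes 0.05 s, during which the arm holds its last target. There are 200 camera calls.

## Task

Open the small bench furnace with its hook rod: take the rod from its rest, put the hook pin through the eye on top of the blue door, pull the door out of its catch and lower it under control, pin still in the eye, until you feel it rest on its stop studs, wherever they are set. Ease the rod until the pin is loose in the eye, neither carrying nor pressing the door, and pause there a moment before slipping it out; then lay the rod back in its rest as it lay. Never let the door drop, force it against catch or studs, or touch the hot furnace with the gripper or arm, and leave the other things on the desk alone.

Things in the scene. Friction and masses are not known exactly. Their poses are not given: they have to be found in the camera images.
- furnace: Bench furnace, 220 mm wide, 190 deep, 252 high: grey control base, white housing, blue drop door before it. Origin on the desk under the middle of the front plane; x into the furnace, y left, z up. Counts as hot: only the rod may touch it, with less than 18 N. Two brackets before the base carry rubber-headed studs (62 mm before the front plane) on which the open door rests.
- hinge (a point): Middle of the door's hinge line, which runs along the furnace's y: 130 mm above the desk in the front plane. Axes as the furnace. Shut, the door (156 mm wide, 120 high, 22 thick, 0.35 to 0.6 kg) stands upright above it at x = -22 to 0 mm. A sprung roller catch on the roof 56 mm left (+y) of the middle reaches 27 mm before the front plane, 280 mm high.
- furnace_door (a joint): Door angle: 0 shut and upright, growing as the top swings out to the robot and down; 1.57 level. The catch holds until pulled at the eye with 5 to 7 N and lets go suddenly within 0.1 rad; then the door's weight (up to 3 N at the eye) is on the rod. The studs stop it somewhere from 1.25 to 1.6 rad, set differently each time and not given: feel where the rod starts to push back.
- eye (a point): Centre of the 10 mm hole, chamfered, in the steel lug on the middle of the door's top edge; hole axis along the furnace's y, lug 8 mm thick (y), 28 wide, 13 mm from hole centre to its top. Shut, it is 11 mm before the front plane and 266 mm above the desk; its distance from the hinge line is 136 mm. Axes: those of the door, as the furnace's when shut.
- hook_rod: Cranked hook rod, 0.1 to 0.17 kg. Origin in the middle of the gripping place; x to the hook end, z up. Level wooden grip with flat sides 20 mm apart (y), 36 mm high (z), x = -60 to 40 mm; from its front end a 7 mm steel shaft runs steeply down to x = 50, z = -80 mm and bends there into the pin along +y. Centre of mass under the grip's middle. Grip it from above across the flats at the origin with 50 N or more, or the load turns it.
- hook_pin (a point): Working point on the hook pin: x = 50, y = 18, z = -80 mm from the rod's origin, axes as the rod. Pin 7 mm thick, straight from y = 6 to 30 mm, round end at y = 33.5 mm. It goes through the eye from the eye's right (-y) side and turns freely there, so the grip can stay level as the door swings. Hooked, this point is at the eye's centre (within 10 mm).
- rod_rest: Grey stand, fixed, base 150x70x8 mm. Origin on the desk; lying in it, the rod has its origin 105 mm above this one and the same axes, its shaft hanging in front. Two uprights 10 mm thick at x = -46 and 30 mm carry the grip in flat saddles 28 mm wide, floor 87 mm high, flared cheeks up to 113 mm. Between them (x = -41 to 25 mm) the grip is free for fingers.
- crucible_box: closed grey crucible box, 63x90x27 mm, standing on the desk; origin at the centre of its underside. A bystander.
- vial_5: glass sample vial with green cap, 21 mm across, 48 mm high, standing; origin at the centre of its underside. A bystander.
- vial_6: glass sample vial with black cap, 21 mm across, 48 mm high, standing; origin at the centre of its underside. A bystander.
- hex_key_2: black bent hex key lying flat, 83x49x8 mm; origin at the centre of its underside. A bystander.
- brush: small brush with wooden handle lying flat, 139x34x13 mm; origin at the centre of its underside. A bystander.
- timer: small white bench timer, 77x78x22 mm; origin at the centre of its underside. A bystander.

How it is judged (in metres and radians):
On the way, in this order (a step that is already met when the one before it is completed fails the run):
1. the hook rod is lifted clear of its rest (height (world z) of hook_rod above 0.145 m), for 0.1 s.
2. the hook pin is through the eye while the door is still shut (distance between hook_pin and eye below 0.01 m and angle between the y axis of hook_rod and the y axis of furnace, either way round below 0.25 rad and value of joint furnace_door below 0.1 rad), for 0.2 s.
3. the door is down and still on its studs, the pin still in the eye but loose, carrying and pressing next to nothing (contact force between hook_rod and furnace below 1 N and value of joint furnace_door above 1.2 rad and distance between hook_pin and eye below 0.013 m and velocity of joint furnace_door between -0.1 and 0.1 rad/s), for 0.2 s.
At the end, for the whole second after the job is handed in: The door rests open and still on its studs, beyond 1.2 rad. The rod lies still and released in both notches of its rest, pin the same way as at the start: its origin within 15 mm along and 8 mm across the rest and 100 to 112 mm up, the pin within 20 mm along, 12 mm across, 18 to 34 mm up (value of joint furnace_door above 1.2 rad and velocity of joint furnace_door between -0.05 and 0.05 rad/s and x of hook_rod in the frame of rod_rest between -0.015 and 0.015 m and y of hook_rod in the frame of rod_rest between -0.008 and 0.008 m and z of hook_rod in the frame of rod_rest between 0.1 and 0.112 m and x of hook_pin in the frame of rod_rest between 0.03 and 0.07 m and y of hook_pin in the frame of rod_rest between 0.006 and 0.03 m and z of hook_pin in the frame of rod_rest between 0.018 and 0.034 m and linear speed of hook_rod below 0.02 m/s and contact force between the fingers and hook_rod below 0.1 N); the robot touches nothing.
It fails at once if the gripper or arm touches the hot furnace or its door (contact force between any of the fingers, the arm and furnace above 1 N).
It fails at once if the rod is forced against the furnace or its door with more than 18 N (contact force between hook_rod and furnace above 18 N).
It fails at once if the door is let fall (faster than 1.3 rad/s beyond 0.35 rad) (value of joint furnace_door above 0.35 rad and velocity of joint furnace_door above 1.3 rad/s).
It fails at once if the rod is dropped (falls faster than 0.45 m/s out of the fingers) (contact force between the fingers and hook_rod below 0.1 N and linear speed of hook_rod above 0.45 m/s).
It fails at once if a bystander is pushed more than 25 mm or tipped over (distance of any of crucible_box, vial_5, vial_6, hex_key_2, brush, timer from where it was at the start of the episode above 0.025 m or angle between any of vial_5, vial_6's own z axis and vertical above 0.5 rad).
It also fails if it takes over 72 s, if anything falls off the work surface, if the arm or the gripper's body presses on something with over 40 N, if the wrist force passes 120 N, or if a joint passes its speed limit or range.

## Working session

There is one attempt and no reset: what is moved stays moved. The work goes in short steps, Python scripts to look and compute and a tool call to move; the robot and the scene stay as the last step left them, time stands still between calls to the robot, and variables do not carry over. Pictures are saved under pics/ and viewed, at most 12 in all, crops included, and the job is handed in when it is done.

Besides the shell and the picture viewer there is one more tool, called after "Emit:" as name(argument=value, ...) on one line, values as JSON. move_arm: Moves the arm, as the interface text tells. Its arguments: {"type":"object","properties":{"steps":{"type":"array","items":{"type":"array","items":{"type":"number"}}}},"required":["steps"]}

```bash
mkdir -p pics; python3 - <<'E'
from bench import robot
import cv2,numpy as np
for n in ("scene","top"):
    c=robot.calibration(n); print(n,{k:np.round(np.array(v),3).tolist() for k,v in c.items()})
    im=robot.camera(n); np.save(f"pics/{n}.npy",im); cv2.imwrite(f"pics/{n}1.png",cv2.resize(im[:,:,::-1],(800,600),interpolation=cv2.INTER_CUBIC))
s=robot.sense(); print(s)
E
```

```text
scene {'camera_matrix': [[455.507, 0.0, 253.114], [0.0, 455.507, 188.731], [0.0, 0.0, 1.0]], 'D': [-0.187, 0.0, 0.0, 0.0, 0.0], 'eye': [-106.266, 646.612, 645.199], 'attitude': [[-0.738, -0.279, 0.614], [-0.675, 0.335, -0.658], [-0.022, -0.9, -0.436]]}
top {'camera_matrix': [[447.854, 0.0, 255.33], [0.0, 447.854, 192.182], [0.0, 0.0, 1.0]], 'D': [-0.03, 0.0, 0.0, 0.0, 0.0], 'eye': [458.838, -65.876, 1357.302], 'attitude': [[0.023, -0.998, 0.055], [-1.0, -0.023, -0.013], [0.015, -0.055, -0.998]]}
{'clock': 0.1, 'joint_pos': array([-1.33551341e+00,  2.07365394e-01,  1.54275646e+00, -4.09190282e-05,
        1.39348516e+00, -1.50525083e-01]), 'joint_vel': array([ 1.75352680e-03, -1.10757070e-03, -4.05229462e-03,  1.49896752e-04,
        8.88136284e-04,  8.37613311e-05]), 'effort': array([-1.18372980e-03, -3.71871686e+01, -2.82291484e+01,  6.99341996e-02,
        3.12815420e-02, -5.64248057e-05]), 'position': array([ 216.2237726 , -532.24657341,  301.61524372]), 'ee_rot': array([[ 9.26492013e-01,  3.76314087e-01, -5.08750471e-04],
       [ 3.76314339e-01, -9.26489999e-01,  1.94946714e-03],
       [ 2.62259724e-04, -1.99761583e-03, -9.99997970e-01]]), 'force': array([-0.41088147,  0.16879896, -0.74084238]), 'wrist_torque': array([ 0.00627257,  0.01093548, -0.02083458]), 'grasp_force': 0.0, 'width': 1.0030865580386892}
```

View pics/scene1.png

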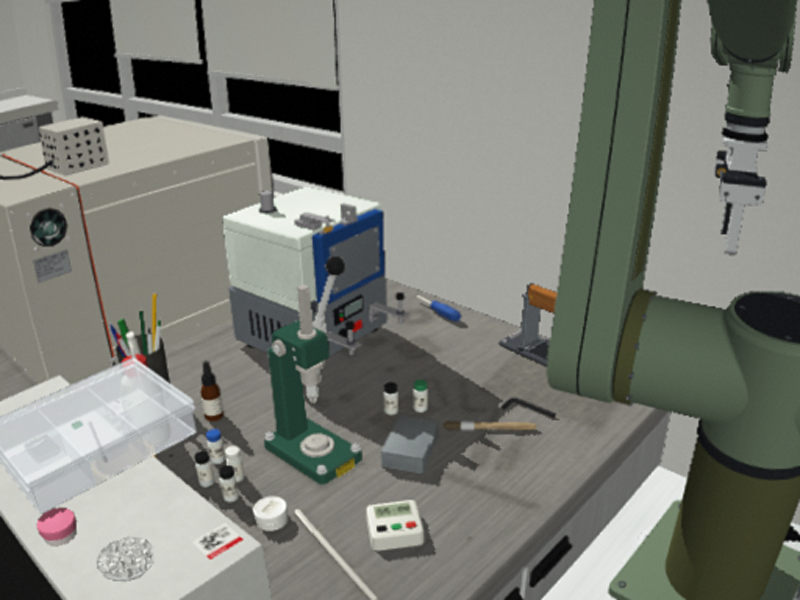

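View pics/top1.png

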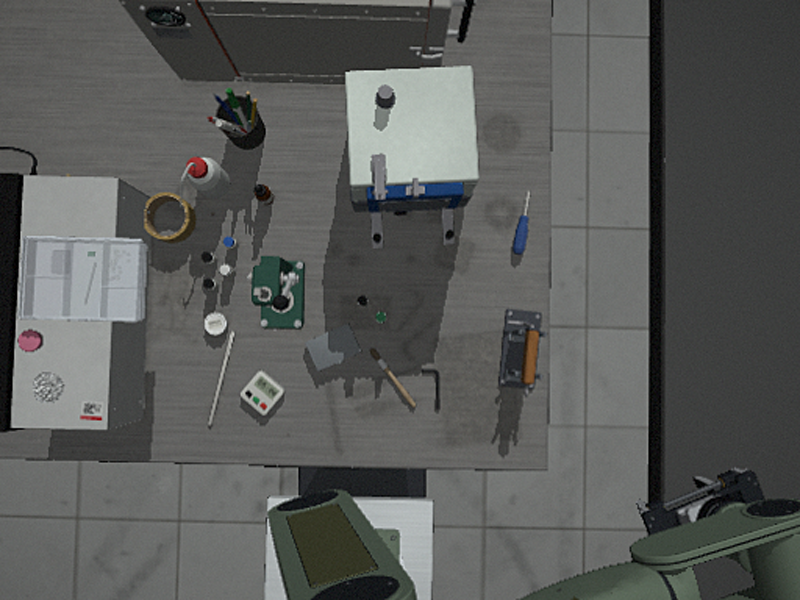

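The scene view shows the furnace at (305,270) and the rod rest partly hidden at (530,320). In the top view the orange grip is at (531,357), its rest base at (520,350), the furnace roof at (345–478, 70–195), and the lug at about (416,187). I'll measure the grip and the roof, and zoom in on both.

```bash
cat > h.py <<'E'
from bench import robot
import cv2,numpy as np
def ray(c,px):
    K=np.array(c["camera_matrix"]);D=np.array(c["D"])
    p=cv2.undistortPoints(np.array(px,float).reshape(-1,1,2),K,D).reshape(-1,2)
    d=np.c_[p,np.ones(len(p))]@np.array(c["attitude"]).T
    return np.array(c["eye"],float),d
def onz(c,px,z):
    e,d=ray(c,px); return e+d*((z-e[2])/d[:,2])[:,None]
def proj(c,P):
    R=np.array(c["attitude"]);e=np.array(c["eye"],float)
    return cv2.projectPoints((np.atleast_2d(P)-e)@R,np.zeros(3),np.zeros(3),np.array(c["camera_matrix"]),np.array(c["D"]))[0].reshape(-1,2)
def blob(m,roi=None):
    m=m.astype(np.uint8)
    if roi: 
        k=np.zeros_like(m);x0,y0,x1,y1=roi;k[y0:y1,x0:x1]=1;m=m*k
    cs=cv2.findContours(m,cv2.RETR_EXTERNAL,cv2.CHAIN_APPROX_NONE)[0]
    return max(cs,key=cv2.contourArea)
E
python3 - <<'E'
from h import *
im=np.load("pics/top.npy");c=robot.calibration("top")
hsv=cv2.cvtColor(im,cv2.COLOR_RGB2HSV)
g=blob((hsv[...,0]<20)&(hsv[...,1]>120)&(hsv[...,2]>60),(315,190,360,260))
r=cv2.minAreaRect(g);b=cv2.boxPoints(r);print("grip px",r);P=onz(c,b,123);print(np.round(P,1),P.mean(0))
w=blob((im.min(2)>150),(210,30,320,130))
ap=cv2.approxPolyDP(cv2.convexHull(w),4,True).reshape(-1,2);print(ap);print(np.round(onz(c,ap,252),1))
bl=blob((hsv[...,0]>100)&(hsv[...,0]<125)&(hsv[...,1]>150),(210,100,320,150))
r=cv2.minAreaRect(bl);print(r);print(np.round(onz(c,cv2.boxPoints(r),250),1))
a=cv2.resize(im[105:165,215:315],(800,480),interpolation=cv2.INTER_CUBIC)
d=cv2.resize(im[190:265,310:360],(400,600),interpolation=cv2.INTER_CUBIC)
a=cv2.resize(a,(400,240));z=np.zeros((600,800,3),np.uint8);z[:240,:400]=a;z[:,400:]=d
s=np.load("pics/scene.npy");z[245:600,:400]=cv2.resize(s[115:235,140:275],(400,355),interpolation=cv2.INTER_CUBIC)
cv2.imwrite("pics/z2.png",z[:,:,::-1])
E
```

```text
grip px ((339.40594482421875, 228.44061279296875), (6.666749000549316, 33.63225555419922), 5.710593223571777)
[[ 387.  -303.4  123. ]
 [ 479.3 -311.4  123. ]
 [ 477.9 -329.9  123. ]
 [ 385.6 -321.8  123. ]] [ 432.47579978 -316.64062381  123.        ]
[[301  43]
 [305 113]
 [225 117]
 [221  46]]
[[ 9.008e+02 -1.877e+02  2.520e+02]
 [ 7.214e+02 -2.005e+02  2.520e+02]
 [ 7.060e+02 -8.000e-01  2.520e+02]
 [ 8.872e+02  1.430e+01  2.520e+02]]
((282.0, 124.5), (15.0, 28.0), 90.0)
[[ 709.2 -108.1  250. ]
 [ 711.1 -178.3  250. ]
 [ 673.1 -178.9  250. ]
 [ 671.3 -108.9  250. ]]
```

View pics/z2.png

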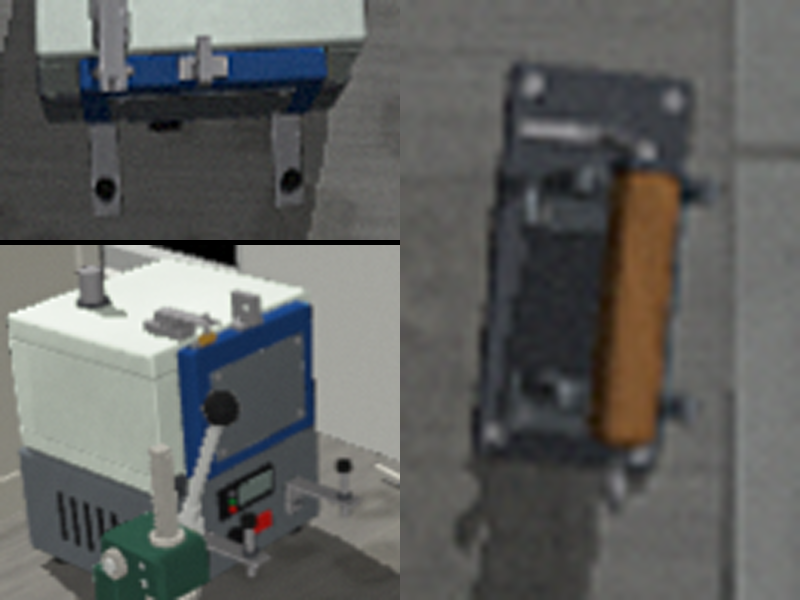

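The top-right crop shows the pin pointing left (+y) in front of the rest at (520–600, 130), so rod x is roughly world +x with yaw -0.087. The furnace has yaw of about +0.077. The scene crop shows the lug and its hole at (245,305). Next I move above the rod.

Emit:
move_arm(steps=[[3.2,3.1,0,0,0,-0.068,-1],[3.2,3.1,0,0,0,-0.068,-1],[3.2,3.1,0,0,0,-0.068,-1],[3.2,3.1,0,0,0,-0.068,-1],[3.2,3.1,0,0,0,-0.068,-1],[3.2,3.1,0,0,0,-0.068,-1],[3.2,3.1,0,0,0,-0.065,-1],[0,0,0,0,0,0,-1],[0,0,0,0,0,0,-1]])

```text
clock: 1.0
position: [440.6, -314.9, 302.1]
ee_rot: [[0.996, -0.084, -0.001], [-0.084, -0.996, 0.0], [-0.001, -0.0, -1.0]]
force: [0.2, 0.1, 0.8]
width: 1.002
grasp_force: 0.0
```

```bash
python3 - <<'E'
from h import *
s=robot.sense();print(s["clock"],s["position"],s["ee_rot"][:,0],s["force"])
c=robot.calibration("wrist");im=robot.camera("wrist");np.save("pics/w1.npy",im)
print({k:np.round(np.array(v),3).tolist() for k,v in c.items()})
cv2.imwrite("pics/w1.png",im[:,:,::-1])
hsv=cv2.cvtColor(im,cv2.COLOR_RGB2HSV)
g=blob((hsv[...,0]<20)&(hsv[...,1]>120)&(hsv[...,2]>60))
r=cv2.minAreaRect(g);print(r);P=onz(c,cv2.boxPoints(r),123);print(np.round(P,1),P.mean(0))
E
```

```text
1.0 [ 440.63969803 -314.87051688  302.12324968] [ 0.99646749 -0.08397049 -0.00122273] [0.16640305 0.0891264  0.79252373]
{'camera_matrix': [[318.118, 0.0, 254.755], [0.0, 318.118, 190.908], [0.0, 0.0, 1.0]], 'D': [-0.0, 0.0, 0.0, 0.0, 0.0], 'eye': [514.494, -320.784, 383.752], 'attitude': [[-0.085, -0.964, -0.253], [-0.996, 0.081, 0.023], [-0.002, 0.254, -0.967]]}
((260.5, 201.5), (103.0, 21.0), 90.0)
[[ 481.2 -313.6  123. ]
 [ 479.7 -330.8  123. ]
 [ 388.  -324.2  123. ]
 [ 389.5 -305.5  123. ]] [ 434.60674857 -318.52587227  123.        ]
```

View pics/w1.png

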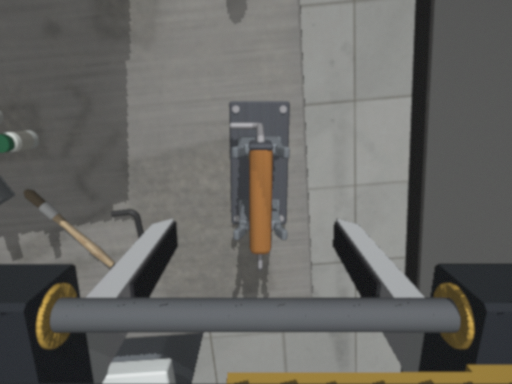

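The wrist view shows the rod upright at (261,201) in line with the fingers, and its pin at (232–260, 125) pointing left. Its centre agrees with the top view to 2 mm. Next I descend and grip at the origin, about (443.5, -318).

Emit:
move_arm(steps=[[0.15,-0.15,-3,0,0,0,-1],[0.15,-0.15,-3,0,0,0,-1],[0,0,-3,0,0,0,-1],[0,0,-2.9,0,0,0,-1],[0,0,0,0,0,0,-1],[0,0,0,0,0,0,1],[0,0,0,0,0,0,1],[0,0,0,0,0,0,1],[0,0,0,0,0,0,1],[0,0,0,0,0,0,1],[0,0,0,0,0,0,1]])

```text
clock: 2.15
position: [443.6, -318.8, 184.1]
ee_rot: [[0.996, -0.087, 0.001], [-0.087, -0.996, -0.001], [0.001, 0.001, -1.0]]
force: [-0.2, -0.0, 0.2]
width: 0.529
grasp_force: 0.0
```

Emit:
move_arm(steps=[[0,0,0,0,0,0,1],[0,0,0,0,0,0,1],[0,0,0,0,0,0,1],[0,0,0,0,0,0,1],[0,0,0,0,0,0,1],[0,0,0,0,0,0,1]])

```text
clock: 2.75
position: [443.3, -318.8, 183.6]
ee_rot: [[0.996, -0.087, -0.0], [-0.087, -0.996, -0.0], [-0.0, 0.0, -1.0]]
force: [-0.2, -0.7, -0.3]
width: 0.211
grasp_force: 30.0
```

The grip force is fixed at 30 N, so I'll keep the moment on the rod small: pull back and up, along the line from pin to grip. Lifting now.

Emit:
move_arm(steps=[[0,0,1.5,0,0,0,1],[0,0,2.5,0,0,0,1],[0,0,3,0,0,0,1],[0,0,3,0,0,0,1],[0,0,3,0,0,0,1],[1,0.5,3,0,0,0.03,1],[2.5,1.5,3,0,0,0.04,1],[2.5,1.5,3,0,0,0.04,1],[2.5,1.5,2,0,0,0.04,1],[2.5,1.5,1,0,0,0.014,1],[2.5,1.5,0,0,0,0,1],[0,0,0,0,0,0,1]])

```text
clock: 3.95
position: [580.5, -236.5, 432.9]
ee_rot: [[0.997, 0.081, 0.0], [0.081, -0.997, 0.002], [0.001, -0.002, -1.0]]
force: [0.3, -0.1, -1.7]
width: 0.213
grasp_force: 30.0
```

```bash
python3 - <<'E'
from h import *
s=robot.sense();print(s["clock"],s["position"],s["ee_rot"][:,0],s["force"],s["wrist_torque"],s["joint_pos"])
t=robot.calibration("top");print("lug top est",onz(t,[[266,114],[266,117]],279), "stud heads?",onz(t,[[215+105/4,105+188/4],[215+291/4,105+180/4]],125))
c=robot.calibration("wrist");im=robot.camera("wrist");np.save("pics/w2.npy",im)
cv2.imwrite("pics/w2.png",im[:,:,::-1])
E
```

```text
3.95 [ 580.52868637 -236.49065049  432.89793959] [9.96737721e-01 8.07070328e-02 5.38366736e-04] [ 0.25284703 -0.05404179 -1.73497988] [ 0.00753029  0.008405   -0.05162035] [-5.25434656e-01  2.54633780e-01  1.21960453e+00  1.63199592e-03
  1.66782529e+00  9.64724041e-01]
lug top est [[ 709.94626925 -101.9906327   279.        ]
 [ 702.54155127 -102.14723269  279.        ]] stud heads? [[ 637.49109422  -40.86254905  125.        ]
 [ 646.29233395 -169.64864356  125.        ]]
```

View pics/w2.png

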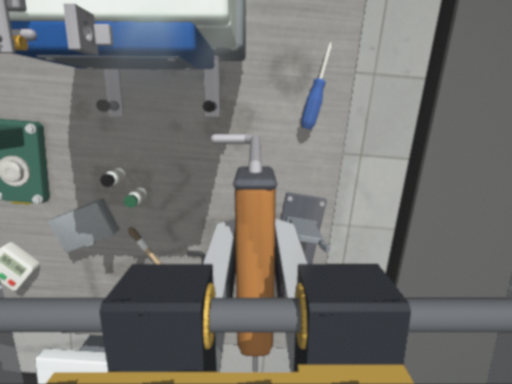

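The wrist view shows the pin at (213–258,138), the lug at about (80,28), and the stud heads at (105,104) and (209,104). Next I stage the pin to the right of the eye, about 50 mm short along y, and measure there.

Emit:
move_arm(steps=[[1.5,1,0,0,0,0,1],[2,1.8,0,0,0,0,1],[2,1.8,-0.3,0,0,0,1],[1.3,1.2,-0.3,0,0,0,1],[0.6,0.5,-0.2,0,0,-0.003,1],[0,0,0,0,0,0,1],[0,0,0,0,0,0,1]])

```text
clock: 4.7
position: [651.9, -176.3, 425.4]
ee_rot: [[0.997, 0.073, -0.001], [0.073, -0.997, -0.0], [-0.001, 0.0, -1.0]]
force: [0.3, -0.0, -1.7]
width: 0.207
grasp_force: 30.0
```

```bash
python3 - <<'E'
from h import *
s=robot.sense();print(s["clock"],s["position"],s["ee_rot"][:,0],s["force"],s["wrist_torque"])
c=robot.calibration("wrist");im=robot.camera("wrist");np.save("pics/w3.npy",im)
print({k:np.round(np.array(v),4).tolist() for k,v in c.items()})
sc=robot.camera("scene");np.save("pics/s3.npy",sc)
z=np.zeros((600,800,3),np.uint8)
z[:,:400]=cv2.resize(im[60:210,150:250],(400,600),interpolation=cv2.INTER_CUBIC)
z[:,400:]=cv2.resize(sc[100:175,200:250],(400,600),interpolation=cv2.INTER_CUBIC)
cv2.imwrite("pics/z3.png",z[:,:,::-1])
E
```

```text
4.7 [ 651.94783251 -176.31910766  425.40968797] [ 9.97325131e-01  7.30865185e-02 -9.71178019e-04] [ 0.25584828 -0.04671339 -1.74435974] [-0.0033111   0.04064312 -0.01161196]
{'camera_matrix': [[318.1184, 0.0, 254.7545], [0.0, 318.1184, 190.908], [0.0, 0.0, 1.0]], 'D': [-0.0003, 0.0, 0.0, 0.0, 0.0], 'eye': [725.8381, -170.6479, 507.0508], 'attitude': [[0.0725, -0.9648, -0.2529], [-0.9974, -0.0704, -0.0173], [-0.0011, 0.2535, -0.9673]]}
```

View pics/z3.png

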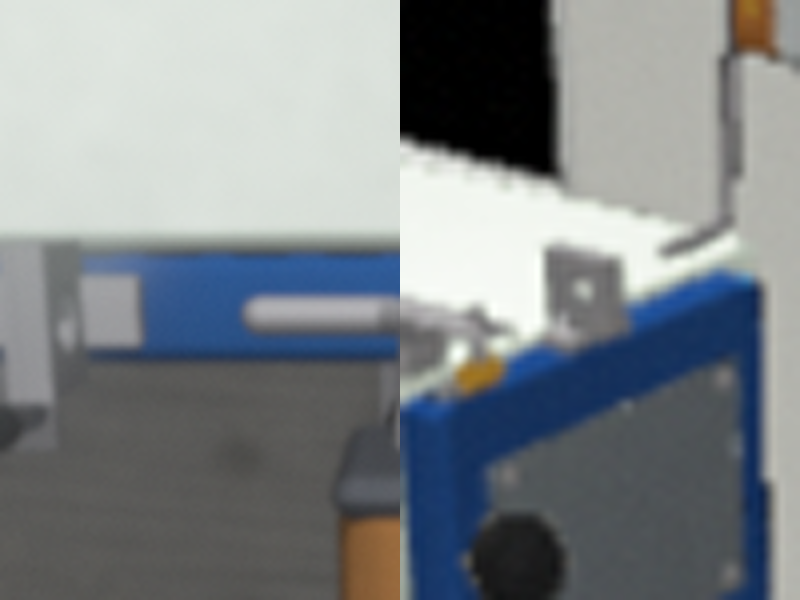

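The left crop (wrist) shows the lug side face at cols 50–80 with the hole at (67,325), the pin tip at (243,313), and the door's top edge between rows 255 and 355. The right crop (scene) shows the hole at (583,290) and the pin tip at (665,250). I'll triangulate both.

```bash
cat >> h.py <<'E'
def tri(c1,p1,c2,p2):
    e1,d1=ray(c1,[p1]);e2,d2=ray(c2,[p2]);d1=d1[0]/np.linalg.norm(d1);d2=d2[0]/np.linalg.norm(d2)
    t=np.linalg.lstsq(np.c_[d1,-d2],e2-e1,rcond=None)[0];a=e1+t[0]*d1;b=e2+t[1]*d2
    return (a+b)/2,np.linalg.norm(a-b)
E
python3 - <<'E'
from h import *
w=robot.calibration("wrist");sc=robot.calibration("scene");s=robot.sense()
hw,hs=(166.75,141.25),(222.9,136.25)
pw,ps=(150+243/4,60+313/4),(233.1,131.25)
print("hole",tri(w,hw,sc,hs));print("tip",tri(w,pw,sc,ps))
print("hole z266",onz(w,[hw],266)); print("tip z266",onz(w,[pw],266))
print("pin row2",onz(w,[(150+330/4,60+312/4)],266))
print("door edges z250",onz(w,[(200,60+255/4),(200,60+355/4)],250))
R=np.array(s["ee_rot"]);p=np.array(s["position"])
f=R[:,0];y=np.cross([0,0,1],f);print("tip expect",p+50*f+33.5*y-[0,0,158.6])
for z in (279,266,250):
  for q in ((707,-107),(679,-105)): print(z,q,proj(w,[[*q,z]]))
E
```

```text
hole (array([ 696.5618042 , -105.60769895,  264.30288261]), np.float64(0.6283780004047583))
tip (array([ 699.48511644, -141.40536749,  267.54574133]), np.float64(5.2674597719746865))
hole z266 [[ 696.5483722  -106.29098865  266.        ]]
tip z266 [[ 701.1818099  -139.33056991  266.        ]]
pin row2 [[ 702.54684044 -155.65165278  266.        ]]
door edges z250 [[ 710.34716385 -128.30192061  250.        ]
 [ 690.51764567 -128.86834617  250.        ]]
tip expect [ 699.26609155 -139.61979136  267.36086565]
279 (707, -107) [[162.84966783 128.33912949]]
279 (679, -105) [[160.13187614 167.11163126]]
266 (707, -107) [[167.73345463 127.25503274]]
266 (679, -105) [[165.0152448  164.06367834]]
250 (707, -107) [[173.07744295 126.06879363]]
250 (679, -105) [[170.3767889  160.71728911]]
```

Emit:
move_arm(steps=[[-0.1,0.6,-0.05,0,0,0.002,1],[-0.1,0.8,-0.05,0,0,0.002,1],[-0.1,0.7,0,0,0,0,1],[-0.1,0.5,0,0,0,0,1],[0,0,0,0,0,0,1],[0,0,0,0,0,0,1]])

```text
clock: 5.4
position: [648.3, -149.5, 424.8]
ee_rot: [[0.997, 0.078, 0.0], [0.078, -0.997, -0.0], [0.0, 0.0, -1.0]]
force: [0.0, -0.4, -2.2]
width: 0.213
grasp_force: 30.0
```

```bash
python3 - <<'E'
from h import *
s=robot.sense();w=robot.calibration("wrist");im=robot.camera("wrist");sc=robot.camera("scene");cs=robot.calibration("scene")
np.save("pics/w4.npy",im);np.save("pics/s4.npy",sc)
R=np.array(s["ee_rot"]);p=np.array(s["position"]);f=R[:,0];y=np.cross([0,0,1],f)
print(p,f,s["force"])
tip=p+50*f+33.5*y-[0,0,158.6];print("tip",tip)
P=[tip,[696.3,-98.3,266],[696.6,-106.3,266]]
print("scene",proj(cs,P));print("wrist",proj(w,P))
z=np.zeros((600,800,3),np.uint8)
z[:,:400]=cv2.resize(im[90:180,180:240],(400,600),interpolation=cv2.INTER_CUBIC)
z[:,400:]=cv2.resize(sc[110:155,210:240],(400,600),interpolation=cv2.INTER_CUBIC)
cv2.imwrite("pics/z4.png",z[:,:,::-1])
E
```

```text
[ 648.33845923 -149.48759272  424.82231634] [9.96943217e-01 7.81293033e-02 1.84488291e-04] [ 0.03083711 -0.39735691 -2.1620469 ]
tip [ 695.56828842 -112.18352978  266.23154075]
scene [[225.11048984 134.95223423]
 [220.98972164 136.3946971 ]
 [223.17640704 135.55236339]]
wrist [[210.83620362 141.10276975]
 [192.4031063  138.64047621]
 [203.09233269 139.07514018]]
```

View pics/z4.png

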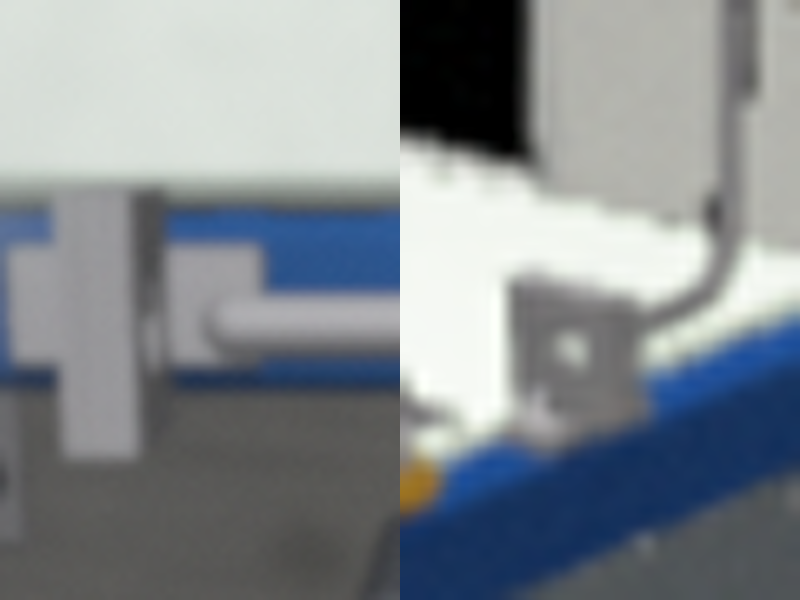

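The wrist crop shows the lug top at cols 58–135, rows 188–458, the hole at about (152,335), and the pin tip at (207,322), nearly in line with the hole. In the scene crop the pin's line also passes close to the hole at (572,347). I insert gently and watch the force.

Emit:
move_arm(steps=[[-0.05,0.3,0.03,0,0,0,1],[-0.03,0.3,0,0,0,0,1],[-0.03,0.3,0,0,0,0,1],[-0.02,0.2,0,0,0,0,1],[0,0,0,0,0,0,1]])

```text
clock: 6.0
position: [647.1, -138.3, 425.0]
ee_rot: [[0.997, 0.078, 0.0], [0.078, -0.997, 0.0], [0.0, -0.0, -1.0]]
force: [1.3, -0.3, -0.4]
width: 0.208
grasp_force: 30.0
```

Emit:
move_arm(steps=[[0.03,0.2,0.03,0,0,0,1],[-0.02,0.3,0.02,0,0,0,1],[-0.02,0.3,0,0,0,0,1],[0,0,0,0,0,0,1]])

```text
clock: 6.4
position: [646.9, -130.2, 425.5]
ee_rot: [[0.997, 0.078, 0.0], [0.078, -0.997, 0.0], [0.0, -0.0, -1.0]]
force: [0.8, -0.2, -2.4]
width: 0.211
grasp_force: 30.0
```

Emit:
move_arm(steps=[[0.01,0.3,0,0,0,0,1],[-0.02,0.3,0,0,0,0,1],[0,0,0,0,0,0,1],[0,0,0,0,0,0,1],[0,0,0,0,0,0,1]])

```text
clock: 6.9
position: [646.9, -124.8, 425.4]
ee_rot: [[0.997, 0.078, 0.0], [0.078, -0.997, -0.0], [0.0, 0.0, -1.0]]
force: [-0.6, 1.0, -2.1]
width: 0.209
grasp_force: 30.0
```

```bash
python3 - <<'E'
from h import *
s=robot.sense();w=robot.calibration("wrist");im=robot.camera("wrist");sc=robot.camera("scene")
print(s["position"],s["force"],s["wrist_torque"])
z=np.zeros((600,800,3),np.uint8)
z[:,:400]=cv2.resize(im[90:180,180:240],(400,600),interpolation=cv2.INTER_CUBIC)
z[:,400:]=cv2.resize(sc[110:155,210:240],(400,600),interpolation=cv2.INTER_CUBIC)
cv2.imwrite("pics/z5.png",z[:,:,::-1])
E
```

```text
[ 646.85614363 -124.79474093  425.44615946] [-0.60804133  0.95999454 -2.14503887] [0.05373964 0.02417939 0.00882303]
```

View pics/z5.png

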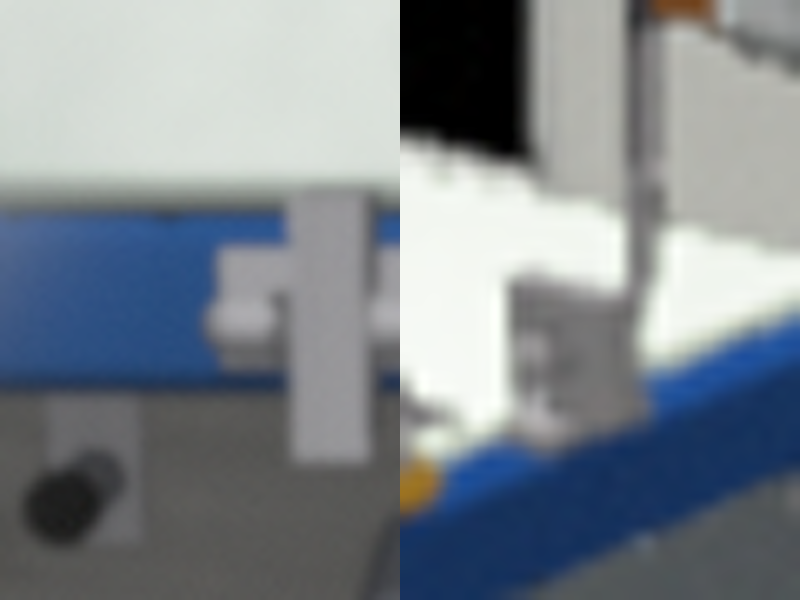

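The pin shows about 9 mm past the lug on its left, at (205–285,322), so it is hooked. Now I start the pull, mostly back and slightly up.

Emit:
move_arm(steps=[[-0.1,-0.01,0.05,0,0,0,1],[-0.1,-0.01,0.05,0,0,0,1],[-0.1,-0.01,0.05,0,0,0,1],[0,0,0,0,0,0,1]])

```text
clock: 7.4
position: [645.0, -124.9, 425.5]
ee_rot: [[0.997, 0.078, 0.003], [0.078, -0.997, 0.001], [0.003, -0.0, -1.0]]
force: [6.0, 1.2, -8.1]
width: 0.213
grasp_force: 30.0
```

Emit:
move_arm(steps=[[-0.05,0,0.0,0,0,0,1],[-0.05,-0.01,0,0,0,0,1],[0,0,0,0,0,0,1]])

```text
clock: 7.7
position: [643.2, -125.1, 425.4]
ee_rot: [[0.997, 0.078, -0.001], [0.078, -0.997, 0.001], [-0.001, -0.001, -1.0]]
force: [3.8, -0.0, -8.0]
width: 0.211
grasp_force: 30.0
```

Emit:
move_arm(steps=[[-0.1,-0.01,0,0,0,0,1],[-0.1,-0.01,-0.02,0,0,0,1],[-0.1,-0.01,-0.02,0,0,0,1],[0,0,0,0,0,0,1]])

```text
clock: 8.1
position: [639.1, -125.4, 425.3]
ee_rot: [[0.997, 0.078, -0.003], [0.078, -0.997, 0.001], [-0.003, -0.001, -1.0]]
force: [2.0, -0.1, -11.1]
width: 0.212
grasp_force: 30.0
```

Emit:
move_arm(steps=[[-0.1,-0.01,-0.05,0,0,0,1],[-0.1,-0.01,-0.05,0,0,0,1],[-0.1,-0.01,-0.05,0,0,0,1],[-0.1,-0.01,-0.03,0,0,0,1],[0,0,0,0,0,0,1]])

```text
clock: 8.6
position: [635.5, -125.7, 424.8]
ee_rot: [[0.997, 0.078, -0.001], [0.078, -0.997, 0.0], [-0.001, -0.0, -1.0]]
force: [0.8, 1.0, -10.2]
width: 0.21
grasp_force: 30.0
```

Emit:
move_arm(steps=[[-0.1,-0.01,-0.08,0,0,0,1],[-0.1,-0.01,-0.08,0,0,0,1],[-0.1,-0.01,-0.08,0,0,0,1],[-0.1,-0.01,-0.04,0,0,0,1],[0,0,0,0,0,0,1]])

```text
clock: 9.1
position: [632.0, -126.7, 423.7]
ee_rot: [[0.997, 0.077, 0.003], [0.077, -0.997, -0.002], [0.003, 0.002, -1.0]]
force: [-0.7, 0.1, -2.8]
width: 0.21
grasp_force: 30.0
```

Emit:
move_arm(steps=[[-0.4,-0.03,-0.08,0,0,0,1],[-0.4,-0.03,-0.1,0,0,0,1],[-0.4,-0.03,-0.11,0,0,0,1],[0,0,0,0,0,0,1]])

```text
clock: 9.5
position: [619.1, -127.3, 419.1]
ee_rot: [[0.997, 0.077, -0.001], [0.077, -0.997, -0.0], [-0.001, 0.0, -1.0]]
force: [-0.7, -0.2, -1.2]
width: 0.212
grasp_force: 30.0
```

```bash
python3 - <<'E'
from h import *
s=robot.sense();sc=robot.camera("scene");print(s["position"],s["force"],s["wrist_torque"])
cv2.imwrite("pics/z6.png",cv2.resize(sc[90:240,140:340],(800,600),interpolation=cv2.INTER_CUBIC)[:,:,::-1])
E
```

```text
[ 619.0748867  -127.28295044  419.07028317] [-0.74523198 -0.19127773 -1.22668799] [ 0.01287313  0.19670067 -0.00021064]
```

View pics/z6.png

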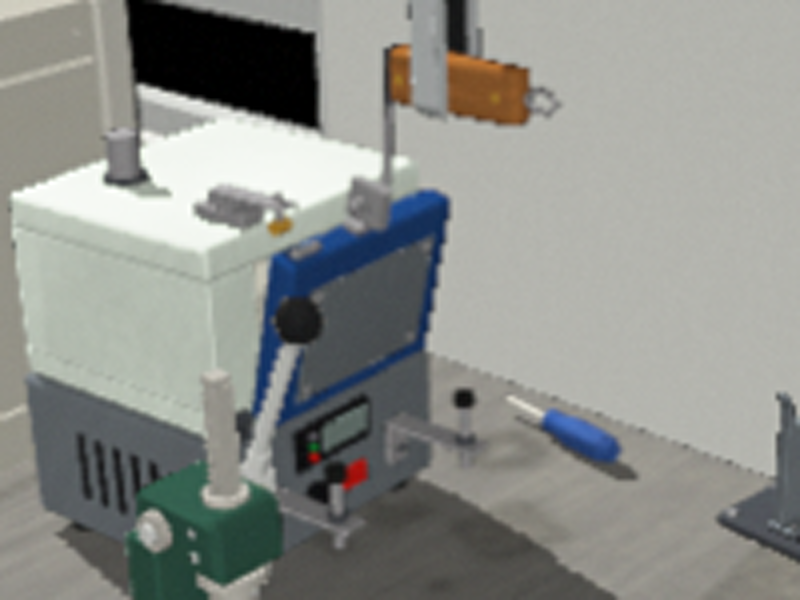

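The door is off its catch and hooked, with the lug at (370,200) and the grip level. I lower it along the arc at about 0.5 rad/s.

Emit:
move_arm(steps=[[-0.6,-0.05,-0.2,0,0,0,1],[-0.63,-0.05,-0.22,0,0,0,1],[-0.62,-0.05,-0.28,0,0,0,1],[-0.62,-0.05,-0.29,0,0,0,1],[-0.59,-0.05,-0.34,0,0,0,1],[-0.59,-0.04,-0.35,0,0,0,1],[0,0,0,0,0,0,1]])

```text
clock: 10.25
position: [582.2, -130.1, 401.4]
ee_rot: [[0.997, 0.077, -0.002], [0.077, -0.997, 0.0], [-0.002, -0.001, -1.0]]
force: [-1.8, -0.3, -1.9]
width: 0.213
grasp_force: 30.0
```

Emit:
move_arm(steps=[[-0.55,-0.04,-0.38,0,0,0,1],[-0.55,-0.04,-0.4,0,0,0,1],[-0.51,-0.04,-0.45,0,0,0,1],[-0.5,-0.04,-0.46,0,0,0,1],[-0.46,-0.04,-0.5,0,0,0,1],[-0.46,-0.03,-0.5,0,0,0,1],[0,0,0,0,0,0,1]])

```text
clock: 10.95
position: [552.1, -132.3, 374.0]
ee_rot: [[0.997, 0.077, -0.002], [0.077, -0.997, 0.001], [-0.002, -0.001, -1.0]]
force: [-0.2, -0.2, -2.9]
width: 0.215
grasp_force: 30.0
```

Emit:
move_arm(steps=[[-0.4,-0.03,-0.53,0,0,0,1],[-0.4,-0.03,-0.54,0,0,0,1],[-0.36,-0.03,-0.58,0,0,0,1],[-0.35,-0.03,-0.58,0,0,0,1],[-0.29,-0.02,-0.6,0,0,0,1],[-0.29,-0.02,-0.62,0,0,0,1],[0,0,0,0,0,0,1]])

```text
clock: 11.65
position: [531.6, -134.0, 339.5]
ee_rot: [[0.997, 0.077, -0.001], [0.077, -0.997, 0.0], [-0.001, -0.0, -1.0]]
force: [1.5, -1.2, -3.9]
width: 0.214
grasp_force: 30.0
```

Emit:
move_arm(steps=[[-0.1,-0.01,-0.4,0,0,0,1],[-0.12,-0.01,-0.45,0,0,0,1],[-0.14,-0.01,-0.4,0,0,0,1],[0,0,0,0,0,0,1]])

```text
clock: 12.05
position: [528.3, -134.3, 327.5]
ee_rot: [[0.997, 0.078, -0.001], [0.078, -0.997, 0.0], [-0.001, -0.0, -1.0]]
force: [-0.4, -0.1, -3.7]
width: 0.213
grasp_force: 30.0
```

Emit:
move_arm(steps=[[-0.06,0,-0.25,0,0,0,1],[-0.06,-0.01,-0.25,0,0,0,1],[0,0,0,0,0,0,1]])

```text
clock: 12.35
position: [527.2, -134.3, 322.9]
ee_rot: [[0.997, 0.078, -0.001], [0.078, -0.997, 0.0], [-0.001, -0.0, -1.0]]
force: [-0.5, 0.2, -3.3]
width: 0.21
grasp_force: 30.0
```

Emit:
move_arm(steps=[[-0.06,0,-0.25,0,0,0,1],[-0.06,-0.01,-0.25,0,0,0,1],[0,0,0,0,0,0,1]])

```text
clock: 12.65
position: [526.0, -134.4, 317.8]
ee_rot: [[0.997, 0.078, -0.0], [0.078, -0.997, 0.0], [-0.0, -0.0, -1.0]]
force: [-0.6, -0.4, -3.9]
width: 0.209
grasp_force: 30.0
```

Emit:
move_arm(steps=[[-0.05,0,-0.25,0,0,0,1],[-0.05,-0.01,-0.25,0,0,0,1],[0,0,0,0,0,0,1]])

```text
clock: 12.95
position: [525.0, -134.5, 312.8]
ee_rot: [[0.997, 0.078, -0.0], [0.078, -0.997, 0.0], [-0.0, -0.0, -1.0]]
force: [-0.5, -0.7, -2.7]
width: 0.209
grasp_force: 30.0
```

Emit:
move_arm(steps=[[-0.03,0,-0.2,0,0,0,1],[0,0,0,0,0,0,1],[0,0,0,0,0,0,1]])

```text
clock: 13.25
position: [524.9, -134.5, 311.3]
ee_rot: [[0.997, 0.078, -0.0], [0.078, -0.997, 0.0], [-0.0, -0.0, -1.0]]
force: [-1.1, -0.6, -4.1]
width: 0.212
grasp_force: 30.0
```

Still carrying the door. Continuing.

Emit:
move_arm(steps=[[-0.04,0,-0.25,0,0,0,1],[-0.02,-0.01,-0.2,0,0,0,1],[0,0,0,0,0,0,1]])

```text
clock: 13.55
position: [524.2, -134.6, 306.4]
ee_rot: [[0.997, 0.078, -0.0], [0.078, -0.997, 0.0], [-0.0, -0.0, -1.0]]
force: [-1.1, -0.1, -3.1]
width: 0.211
grasp_force: 30.0
```

Emit:
move_arm(steps=[[-0.04,0,-0.2,0,0,0,1],[-0.03,0,-0.2,0,0,0,1],[0,0,0,0,0,0,1],[0,0,0,0,0,0,1]])

```text
clock: 13.95
position: [523.6, -134.6, 302.7]
ee_rot: [[0.997, 0.078, 0.0], [0.078, -0.997, 0.0], [0.0, -0.0, -1.0]]
force: [0.2, 0.1, -3.1]
width: 0.208
grasp_force: 30.0
```

Emit:
move_arm(steps=[[-0.02,0,-0.2,0,0,0,1],[-0.01,0,-0.2,0,0,0,1],[0,0,0,0,0,0,1],[0,0,0,0,0,0,1]])

```text
clock: 14.35
position: [523.2, -134.7, 298.7]
ee_rot: [[0.997, 0.078, -0.0], [0.078, -0.997, 0.0], [-0.0, -0.0, -1.0]]
force: [-1.1, -0.5, -3.2]
width: 0.208
grasp_force: 30.0
```

Emit:
move_arm(steps=[[-0.01,0,-0.2,0,0,0,1],[-0.01,0,-0.2,0,0,0,1],[0,0,0,0,0,0,1],[0,0,0,0,0,0,1]])

```text
clock: 14.75
position: [523.0, -134.7, 294.7]
ee_rot: [[0.997, 0.078, -0.0], [0.078, -0.997, -0.0], [-0.0, -0.0, -1.0]]
force: [-0.0, -0.3, -3.6]
width: 0.213
grasp_force: 30.0
```

Emit:
move_arm(steps=[[0,0,-0.2,0,0,0,1],[0,0,-0.2,0,0,0,1],[0,0,0,0,0,0,1],[0,0,0,0,0,0,1]])

```text
clock: 15.15
position: [523.0, -134.7, 290.7]
ee_rot: [[0.997, 0.078, -0.0], [0.078, -0.997, 0.0], [-0.0, -0.0, -1.0]]
force: [-0.6, -0.4, -3.6]
width: 0.212
grasp_force: 30.0
```

Emit:
move_arm(steps=[[0,0,-0.2,0,0,0,1],[0,0,-0.2,0,0,0,1],[0,0,0,0,0,0,1],[0,0,0,0,0,0,1]])

```text
clock: 15.55
position: [523.1, -134.6, 286.7]
ee_rot: [[0.997, 0.078, 0.0], [0.078, -0.997, 0.0], [0.0, -0.0, -1.0]]
force: [-0.9, 0.4, -3.6]
width: 0.209
grasp_force: 30.0
```

Emit:
move_arm(steps=[[0,0,-0.2,0,0,0,1],[0,0,-0.2,0,0,0,1],[0,0,0,0,0,0,1],[0,0,0,0,0,0,1]])

```text
clock: 15.95
position: [523.1, -134.6, 282.8]
ee_rot: [[0.997, 0.078, 0.0], [0.078, -0.997, 0.0], [0.0, -0.0, -1.0]]
force: [-0.1, -0.1, -3.4]
width: 0.21
grasp_force: 30.0
```

Emit:
move_arm(steps=[[0,0,-0.15,0,0,0,1],[0,0,-0.15,0,0,0,1],[0,0,0,0,0,0,1],[0,0,0,0,0,0,1]])

```text
clock: 16.35
position: [523.1, -134.6, 279.8]
ee_rot: [[0.997, 0.078, 0.0], [0.078, -0.997, 0.0], [0.0, -0.0, -1.0]]
force: [-0.7, -0.3, -3.6]
width: 0.213
grasp_force: 30.0
```

Emit:
move_arm(steps=[[0,0,-0.15,0,0,0,1],[0,0,-0.1,0,0,0,1],[0,0,0,0,0,0,1],[0,0,0,0,0,0,1]])

```text
clock: 16.75
position: [523.2, -134.7, 277.6]
ee_rot: [[0.997, 0.078, 0.0], [0.078, -0.997, -0.0], [0.0, 0.0, -1.0]]
force: [0.7, -0.1, -1.2]
width: 0.21
grasp_force: 30.0
```

```bash
python3 - <<'E'
from h import *
s=robot.sense();sc=robot.camera("scene");w=robot.camera("wrist");print(s["position"],s["force"],s["wrist_torque"])
z=np.zeros((600,800,3),np.uint8)
z[:,:400]=cv2.resize(w[90:210,200:280],(400,600),interpolation=cv2.INTER_CUBIC)
z[:,400:]=cv2.resize(sc[140:260,205:285],(400,600),interpolation=cv2.INTER_CUBIC)
cv2.imwrite("pics/z7.png",z[:,:,::-1])
E
```

```text
[ 523.17914827 -134.70003645  277.56114587] [ 0.67685361 -0.12919831 -1.22012237] [-0.00748472 -0.0703188   0.01165061]
```

View pics/z7.png

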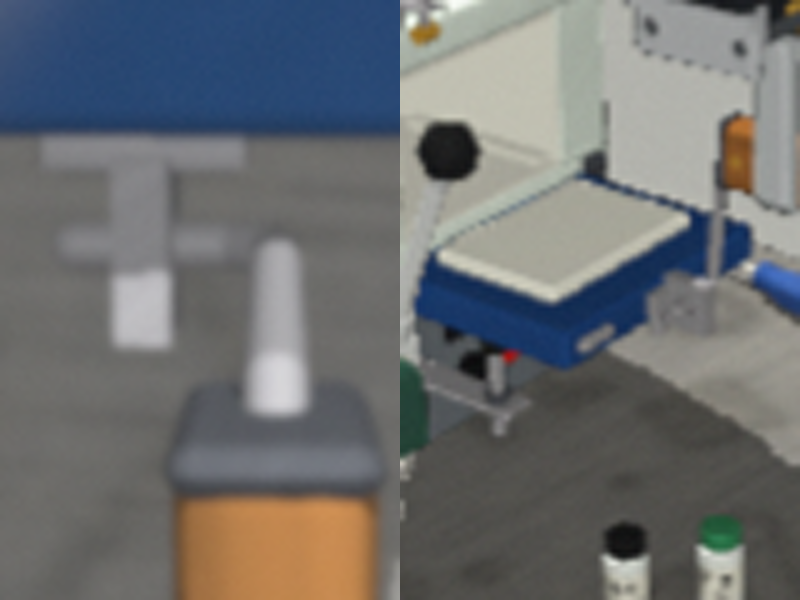

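The door is level with its stud at (500,380), and the pin is in the eye at (60–255,243). The carried load vanished in the last step, so it rests on the studs. I go a little lower to centre the pin in its play.

Emit:
move_arm(steps=[[0,0,-0.1,0,0,0,1],[0,0,0,0,0,0,1],[0,0,0,0,0,0,1],[0,0,0,0,0,0,1]])

```text
clock: 17.25
position: [523.1, -134.6, 276.3]
ee_rot: [[0.997, 0.078, -0.0], [0.078, -0.997, 0.0], [-0.0, -0.0, -1.0]]
force: [0.5, -1.4, -0.8]
width: 0.21
grasp_force: 30.0
```

Emit:
move_arm(steps=[[0,0,0,0,0,0,1],[0,0,0,0,0,0,1]])

```text
clock: 17.45
position: [523.1, -134.6, 276.4]
ee_rot: [[0.997, 0.078, 0.0], [0.078, -0.997, -0.0], [0.0, 0.0, -1.0]]
force: [-0.8, -0.0, -2.1]
width: 0.21
grasp_force: 30.0
```

Emit:
move_arm(steps=[[0,0,0,0,0,0,1],[0,0,0,0,0,0,1]])

```text
clock: 17.65
position: [523.1, -134.6, 276.4]
ee_rot: [[0.997, 0.078, 0.0], [0.078, -0.997, 0.0], [0.0, -0.0, -1.0]]
force: [0.2, 0.2, -1.7]
width: 0.211
grasp_force: 30.0
```

Emit:
move_arm(steps=[[0,0,-0.1,0,0,0,1],[0,0,0,0,0,0,1],[0,0,0,0,0,0,1]])

```text
clock: 17.95
position: [523.2, -134.7, 275.8]
ee_rot: [[0.997, 0.078, 0.0], [0.078, -0.997, -0.0], [0.0, 0.0, -1.0]]
force: [-1.0, -0.1, 1.5]
width: 0.208
grasp_force: 30.0
```

It was loose at z = 276.4 and pushes back at 275.8, so the studs are confirmed. I ease up to mid-play and pause.

Emit:
move_arm(steps=[[0,0,0.16,0,0,0,1],[0,0,0,0,0,0,1],[0,0,0,0,0,0,1],[0,0,0,0,0,0,1],[0,0,0,0,0,0,1],[0,0,0,0,0,0,1]])

```text
clock: 18.55
position: [523.0, -134.6, 276.8]
ee_rot: [[0.997, 0.078, -0.0], [0.078, -0.997, 0.0], [-0.0, -0.0, -1.0]]
force: [-0.1, 0.6, -1.7]
width: 0.212
grasp_force: 30.0
```

Emit:
move_arm(steps=[[0,0,0,0,0,0,1],[0,0,0,0,0,0,1],[0,0,0,0,0,0,1]])

```text
clock: 18.85
position: [523.1, -134.6, 277.0]
ee_rot: [[0.997, 0.078, 0.0], [0.078, -0.997, 0.0], [0.0, 0.0, -1.0]]
force: [0.7, -0.5, -1.7]
width: 0.21
grasp_force: 30.0
```

Emit:
move_arm(steps=[[0.02,-0.3,0,0,0,0,1],[0.03,-0.4,0,0,0,0,1],[0.03,-0.4,0,0,0,0,1],[0.03,-0.4,0,0,0,0,1],[0.03,-0.4,0,0,0,0,1],[0.04,-0.5,0,0,0,0,1],[0.08,-1,0,0,0,0,1],[0.08,-1,0,0,0,0,1],[0,0,0,0,0,0,1]])

```text
clock: 19.75
position: [526.6, -180.3, 277.0]
ee_rot: [[0.997, 0.076, 0.0], [0.076, -0.997, -0.001], [0.0, 0.001, -1.0]]
force: [-0.3, 0.1, -1.2]
width: 0.212
grasp_force: 30.0
```

Emit:
move_arm(steps=[[-0.5,-1.2,1,0,0,0,1],[-1.5,-2.3,1.2,0,0,-0.03,1],[-1.6,-2.5,1.2,0,0,-0.035,1],[-1.6,-2.5,1.2,0,0,-0.035,1],[-1.6,-2.5,0.7,0,0,-0.035,1],[-1.1,-2,0,0,0,-0.028,1],[-0.43,-0.85,0,0,0,0,1],[0,0,0,0,0,0,1],[0,0,0,0,0,0,1]])

```text
clock: 20.65
position: [443.2, -316.7, 329.9]
ee_rot: [[0.996, -0.085, 0.0], [-0.085, -0.996, 0.001], [-0.0, -0.001, -1.0]]
force: [0.1, 0.1, -0.8]
width: 0.205
grasp_force: 30.0
```

```bash
python3 - <<'E'
from h import *
s=robot.sense();w=robot.camera("wrist");print(s["position"],s["ee_rot"][:,0],s["force"],s["wrist_torque"])
a=cv2.resize(w[60:360,150:350],(400,600),interpolation=cv2.INTER_CUBIC)
b=cv2.resize(robot.camera("scene")[150:260,300:373],(400,600),interpolation=cv2.INTER_CUBIC)
cv2.imwrite("pics/z8.png",np.hstack([a,b])[:,:,::-1])
E
```

```text
[ 443.24753261 -316.65634042  329.86742885] [ 9.96408497e-01 -8.46764737e-02 -4.45219273e-05] [ 0.07609009  0.05913351 -0.84786062] [ 0.07415606 -0.00753643  0.03404227]
```

View pics/z8.png

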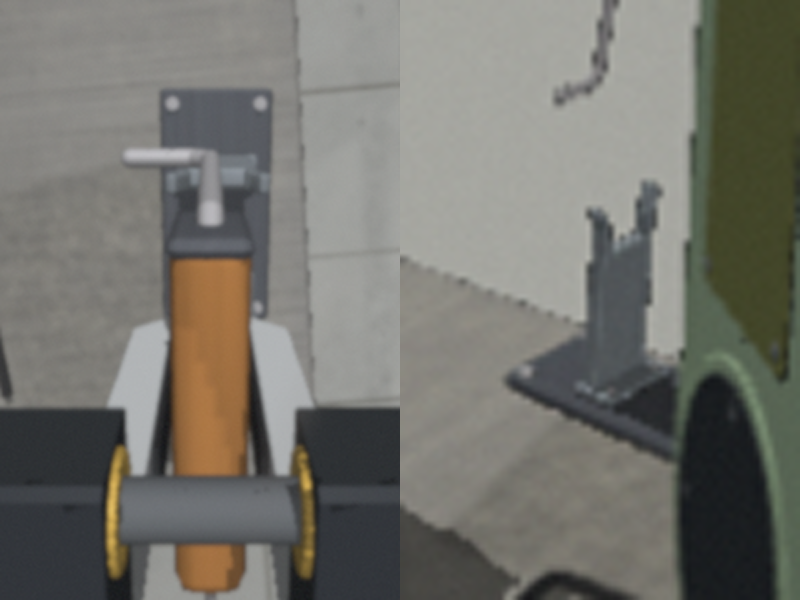

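The rod hangs level over the rest, pin to the left at (125–205,157). I correct y by 2 mm and lower it.

Emit:
move_arm(steps=[[0,-0.21,-2,0,0,-0.002,1],[0,0,-3,0,0,0,1],[0,0,-3,0,0,0,1],[0,0,-2,0,0,0,1],[0,0,-2,0,0,0,1],[0,0,-1.2,0,0,0,1],[0,0,-0.8,0,0,0,1],[0,0,-0.4,0,0,0,1],[0,0,0,0,0,0,1]])

```text
clock: 21.65
position: [443.4, -319.2, 186.0]
ee_rot: [[0.996, -0.087, 0.0], [-0.087, -0.996, -0.0], [0.0, 0.0, -1.0]]
force: [-0.4, -0.5, -1.2]
width: 0.213
grasp_force: 30.0
```

Emit:
move_arm(steps=[[0,0.03,-0.1,0,0,0,1],[0,0,-0.1,0,0,0,1],[0,0,-0.03,0,0,0,1],[0,0,0,0,0,0,1],[0,0,0,0,0,0,1]])

```text
clock: 22.15
position: [443.2, -319.0, 183.8]
ee_rot: [[0.996, -0.087, 0.0], [-0.087, -0.996, -0.0], [0.0, 0.0, -1.0]]
force: [0.3, -0.2, -1.4]
width: 0.213
grasp_force: 30.0
```

Emit:
move_arm(steps=[[0,0,-0.03,0,0,0,1],[0,0,0,0,0,0,0.4],[0,0,0,0,0,0,0],[0,0,0,0,0,0,-0.5],[0,0,0,0,0,0,-1],[0,0,0,0,0,0,-1],[0,0,0,0,0,0,-1],[0,0,0,0,0,0,-1],[0,0,0,0,0,0,-1],[0,0,0,0,0,0,-1],[0,0,0,0,0,0,-1]])

```text
clock: 23.25
position: [443.2, -318.9, 183.3]
ee_rot: [[0.996, -0.087, 0.0], [-0.087, -0.996, 0.0], [0.0, -0.0, -1.0]]
force: [-0.1, 0.8, -0.1]
width: 0.992
grasp_force: 0.0
```

Emit:
move_arm(steps=[[0,0,0,0,0,0,-1],[0,0,1.5,0,0,0,-1],[0,0,3,0,0,0,-1],[0,0,4,0,0,0,-1],[0,0,3,0,0,0,-1],[0,0,0,0,0,0,-1],[0,0,0,0,0,0,-1]])

```text
clock: 23.95
position: [443.3, -319.1, 298.8]
ee_rot: [[0.996, -0.087, 0.001], [-0.087, -0.996, -0.001], [0.001, 0.001, -1.0]]
force: [0.1, -0.3, -1.3]
width: 0.998
grasp_force: 0.0
```

```bash
python3 - <<'E'
from h import *
s=robot.sense();c=robot.calibration("wrist");im=robot.camera("wrist");print(s["clock"],s["position"],s["width"])
hsv=cv2.cvtColor(im,cv2.COLOR_RGB2HSV)
r=cv2.minAreaRect(blob((hsv[...,0]<20)&(hsv[...,1]>120)&(hsv[...,2]>60)));print(r);P=onz(c,cv2.boxPoints(r),123);print(np.round(P,1),P.mean(0))
t=robot.camera("top")
z=np.hstack([cv2.resize(im[80:280,200:330],(400,600)),cv2.resize(t[100:260,240:347],(400,600))]);cv2.imwrite("pics/z9.png",z[:,:,::-1])
E
```

```text
23.95 [ 443.2889172  -319.0815979   298.83738936] 0.9979579852540672
((255.0, 206.49996948242188), (21.999996185302734, 102.99998474121094), 0.0)
[[ 389.9 -304.2  123. ]
 [ 481.  -313.   123. ]
 [ 479.5 -330.8  123. ]
 [ 388.2 -323.6  123. ]] [ 434.65895066 -317.92470513  123.        ]
```

View pics/z9.png

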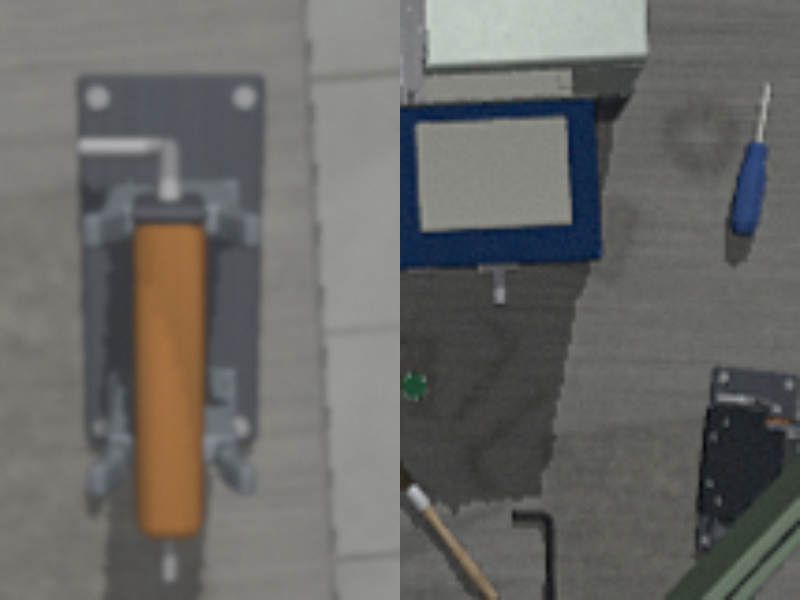

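The rod lies in both notches where it started, its centre within 1 mm, with the pin to the left at (80–160,145). The door is open and level. Handing in.

```bash
python3 -c "
from bench import robot
print(robot.sign_off())"
```

```text
the job is handed in; nothing more can be done
None
```

The furnace door is open and resting on its studs, the hook rod is back in its rest within about 1 mm of where it lay, and the job is handed in at about 24 s of the 72 s limit; no verdict came back.

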